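# Draw the filler plunger to its mark and hold it

### The arm

A 6-joint arm with a two-finger parallel gripper is mounted at the origin on the work surface. World frame = base frame: x ahead of the robot, y to its left, z up, the work surface at z = 0. Lengths are in m, angles in rad, forces in N, time in s.
With the tool pointing down it reaches from about 0.275 to 0.825 m from the base axis. Payload 5.2 kg.
Tool frame: the origin (TCP) lies at the very end of the fingers, on their centre line; the grasp point (between the pads) lies 19 mm behind it; x points along the fingers, z is the direction in which the jaws open and shut, and the axes are right-handed (so a half turn about x gives the same grasp; the last joint's range is limited). The gripper opens to 93 mm and grips with 3 to 60 N. Pads are 15 mm wide; open, the fingers measure 128 mm over their backs; the gripper's body (75 mm by 188 mm) begins 65 mm behind the grasp point.
Start: joints at [0.97, 0.259, 1.535, -0, 1.348, -0.203], TCP at [0.213, 0.507, 0.186] pointing down, gripper open.
Joint ranges: [-3.14, 3.14], [-0.91, 2.08], [0.19, 2.58], [-1.22, 4.36], [0.22, 2.71], [-3.12, 3.12]. Speed limits (rad/s): [2.57, 2.57, 3.14, 3.14, 3.14, 3.14].

### API

Orientations are given as a rotation vector (axis times angle).
In Python, from bench import manip gives the robot as it stands. The module is installed in compiled form; this text tells all that it offers.
- The arm moves only by the tool send_rows, never from a script. Its argument "steps" is a list that holds one entry, the list of rows, each a list of 5 numbers: the shift along the tool's x, y, z each as a share of 0.025 m, from -1 to 1, then the turn about the tool's x as a share of 0.08 rad, from -1 to 1, then the gripper's target within -1 to 1 (fully open at 1, half-way at 0, shut at -1). In form: [[[x, y, z, twist, claw], ...]]. A call has 1 to 5 rows; each row shifts and turns the pose as measured when the row begins, along the tool's axes as they then stand; what a row does not reach is not made up. A row lasts 1/12 s, in which the tool goes at most 41.7 mm and 7.16 degrees, less where a joint would pass 70% of its speed; a pose out of reach is approached as far as the arm can. A call with a number of a shift or a turn outside -1 to 1 is refused whole. A call with a gripper value outside its range is refused whole. The fingers move at their own pace and stop on an object; the grip force is fixed at half the most. Time passes only in rows, so rows that do not move let the fingers close. It gives the time, the measured TCP pose, the force and the opening at its end, in the units of the state.
- manip.state(): the state, without advancing time (a new reading comes with each control period).
- manip.grab_frame(name): name is "side" or "top" or "wrist"; returns a dict with "image" (400x640x3 uint8, red, green, blue), "mtx" (3x3 intrinsics, pixels), "R" (3x3) and "t" (3): a world point X has camera coordinates R X + t; the wrist camera has in their place "hand_eye" (4x4, takes a point from camera to tool coordinates, whose origin is the TCP and whose axes are the tool frame's). Camera axes: x right, y down, z forward; pixel columns grow to the right and rows downward; lengths in m; the calibration is good to about 2 mm. A picture is of the moment at which its call begins: read the wrist's pose just before it. There is no depth.
- manip.hand_in(): hands the job in, once; it reports no verdict.
Trained networks look in a picture, given as the dict that the camera call returned (one of the last four; its "shot" number tells which), for a name from the list of things; names that differ only in an ending like _2 or _b are one class to them, and where a whole thing is asked for, a point or a joint stands for the part that bears it (a point fixed in the world has none). Each returns a list of dicts, best first, with "p" (0 to 1); they miss things now and then, are a little off and sometimes report something else, mostly with a low value. They report only what shows in the picture. A call takes as long as a camera call.
- manip.regions_of(picture, label): "pixels" (400x640 bool, what is visible of it).
- manip.place_of(picture, label): "location" ([x, y, z] in m, in world coordinates, good to about 4 mm: a listed point, or the origin of a listed thing).
The state is a dict: "clock": time; "joint_positions": joint angles; "dq": joint speeds; "joint_torque": joint torques, N m; "ee_pos": TCP position; "tool_rot": TCP orientation; "ft_force": force on the tool from outside, world axes, zero at the start; "ft_torque": the same for the moment, N m; "finger_gap": opening from 0.0 (shut) to 1.0 (fully open).
Only numpy, scipy, OpenCV 4.12 (cv2) and the standard library are available. Lean on these libraries where they do the work, as an engineer would, in place of code of your own. Each camera call takes 0.05 s, during which the arm holds its last target.

### The job

The filler for the cookie shells is parked under the dust hood of its stand. Slide its cradle out along the rails as far as it goes, then take the plunger by its cross-bar and draw it straight up out of the barrel, without forcing it against the bore, until the dark ring on the rod is level with the barrel's rim. Finish while still holding it there, the rod still in the barrel, so that I can top up the barrel through the side port, and leave the other things on the table where they are.

Things in the scene. Friction and masses are not known exactly. Their poses are not given: they have to be found in the camera images.
- stand: Fixed stainless filling stand on the table: base plate 130 x 500 x 12 mm with two rails running along its y axis, rail tops 34 mm above the table. Origin on the table, under the barrel's axis when the cradle is fully out. Over its -y end is a dust hood: roof 140 mm wide (x), from y = -280 to -110 mm, its underside 200 mm above the table, carried by a wall at y = -276 mm. At the start the plunger stands under this roof, with too little height to be drawn there.
- cradle (a joint): Sliding cradle that carries the barrel: 0 m = fully in under the hood, 0.18 m = fully out against its stop. It slides along the stand's +y axis, away from the hood; it starts fully in, needs about 3 N to move, and stays where it is left. White plate 88 x 235 mm, its top 32 mm above the table, running from 45 mm behind the barrel's axis to 190 mm ahead of it (+y).
- post (a point): Plain upright steel post on the cradle for pulling it out: round, 22 mm across, its top 90 mm above the table, standing 130 mm from the barrel's axis on the +y side. This point is on its axis, 65 mm above the table, the height to grip; the axes are those of the stand. The post has free space on both sides in x.
- rim (a point): Centre of the open mouth of the upright clear barrel on the cradle, 127 mm above the table. Barrel 40 mm outside diameter, bore 25.6 mm, 90 mm deep. A side port (steel spout) sticks out 28 mm from the barrel on its -x side, 60 mm above the table. The axes are those of the stand; z is along the bore.
- grip (a point): Centre of the black cross-bar on top of the loose plunger: bar 16 mm (its x) x 64 mm (its y) x 24 mm high, pinch it across its 16 mm. At rest the plunger's foot stands on the floor of the bore, and this point is 42 mm above the rim, the bar's underside 30 mm above the rim. The bar may be turned up to 0.25 rad about the vertical from the stand's axes. z points up along the rod; plunger mass 0.17 to 0.36 kg; it drops back if let go.
- mark (a point): Centre of the dark ring, 6 mm high, round the plunger's steel rod (rod 24 mm in diameter, 120 mm long below the bar), 87 mm below the centre of the cross-bar and 45 mm above the rod's foot. At rest it is 45 mm below the barrel's rim, seen through the clear wall; drawn to the mark, it is at the height of the rim and 45 mm of rod remain in the bore.
- scale: Bystander: white flat kitchen scale, 140 x 200 x 28 mm, loose; origin at the centre of its underside. Leave it alone.
- tub: Bystander: clear tub with grey lid, 108 x 128 x 64 mm, loose; origin at the centre of its underside. Leave it alone.
- spatula: Bystander: small spatula lying flat, 200 mm long, loose, on the robot's side of the stand. Leave it alone.

How it is judged:
On the way, in this order (a step that is already met when the one before it is completed fails the run):
1. the cradle is slid fully out, the plunger still down in the barrel (value of joint cradle above 0.17 m and z of mark in the frame of rim below -0.03 m), for 0.2 s.
2. the plunger is drawn up to the mark (z of mark in the frame of rim above -0.006 m and contact force between the fingers and plunger above 1 N), for 0.2 s.
At the end, for the whole second after the job is handed in: The cradle is out to within 12 mm of its stop, and the fingers hold the plunger still, upright and in line with the bore (within 0.06 rad and 5 mm, pressing on the bore with less than 15 N), with the centre of the dark ring within 6 mm of the rim's height (all of step 2 and value of joint cradle above 0.168 m and z of mark in the frame of rim below 0.006 m and horizontal distance between mark and rim below 0.005 m and angle between the z axis of mark and the z axis of rim, either way round below 0.06 rad and contact force between plunger and cradle below 15 N and linear speed of plunger below 0.02 m/s); the arm keeps its last pose, push and grip.
It fails at once if the plunger is pulled right out of the barrel (z of mark in the frame of rim above 0.04 m).
It fails at once if the plunger is forced hard against the bore (contact force between plunger and cradle above 40 N).
It fails at once if a bystander is shoved (distance of any of scale, tub, spatula from where it was at the start of the episode above 0.03 m).
It also fails if it takes over 53 s, if anything falls off the work surface, if the arm or the gripper's body presses on something with over 40 N, if the wrist force passes 120 N, or if a joint passes its speed limit or range.

## Working session

There is one attempt and no reset: what is moved stays moved. The work goes in short steps, Python scripts to look and compute and a tool call to move; the robot and the scene stay as the last step left them, time stands still between calls to the robot, and variables do not carry over. Pictures are saved under pics/ and viewed, and the job is handed in when it is done.

Besides the shell and the picture viewer there is one more tool, called after "Request:" as a command line: name --argument value ..., lists and objects as JSON in quotes. send_rows: Moves the arm, as the interface text tells. Its arguments: {"type":"object","properties":{"steps":{"type":"array"}},"required":["steps"]}

```bash
mkdir -p pics
python3 - <<'E'
from bench import manip
import cv2,numpy as np
s=manip.state(); print({k:np.round(v,3).tolist() for k,v in s.items()})
for n in ["side","top"]:
    f=manip.grab_frame(n); cv2.imwrite(f"pics/{n}0.png",f["image"][:,:,::-1])
    print(n,np.round(f["mtx"],1).tolist(),np.round(f["R"],3).tolist(),np.round(f["t"],3).tolist())
    for l in ["stand","post","rim","grip","mark","scale","tub","spatula"]:
        r=manip.place_of(f,l); print(l,[(round(d["p"],2),np.round(d["location"],4).tolist()) for d in r[:2]])
print(manip.state()["clock"])
E
```

```text
{'clock': 0.0, 'joint_positions': [0.97, 0.259, 1.536, -0.0, 1.348, -0.203], 'dq': [0.001, -0.001, -0.001, 0.001, 0.001, 0.002], 'joint_torque': [0.001, -43.731, -28.401, 0.072, 0.041, -0.0], 'ee_pos': [0.213, 0.507, 0.185], 'tool_rot': [-0.912, 1.373, 0.911], 'ft_force': [-0.11, -0.854, -0.302], 'ft_torque': [0.006, 0.04, -0.029], 'finger_gap': 0.996}
side [[361.2, 0.0, 316.6], [0.0, 361.2, 197.0], [0.0, 0.0, 1.0]] [[0.803, 0.596, -0.006], [0.331, -0.453, -0.828], [-0.496, 0.663, -0.561]] [-0.469, -0.095, 1.155]
stand [(0.86, [0.5205, 0.0123, 0.0029])]
post [(0.64, [0.5058, -0.033, 0.0657]), (0.56, [0.7308, 0.039, 0.0014])]
rim [(0.74, [0.4545, -0.1556, 0.126])]
grip [(0.5, [0.4566, -0.1529, 0.1697]), (0.41, [0.4542, -0.1539, 0.1227])]
mark []
scale [(0.94, [0.7299, 0.0379, 0.0023])]
tub [(0.87, [0.6149, -0.2143, -0.0045])]
spatula [(0.66, [0.4072, 0.0683, -0.0004])]
top [[484.4, 0.0, 317.1], [0.0, 484.4, 202.0], [0.0, 0.0, 1.0]] [[-0.013, -0.999, 0.035], [-0.993, 0.009, -0.118], [0.117, -0.036, -0.992]] [-0.008, 0.594, 0.925]
stand [(0.69, [0.5173, 0.0144, -0.0022])]
post [(0.87, [0.5059, -0.033, 0.0657])]
rim []
grip []
mark []
scale [(0.62, [0.7289, 0.0372, -0.0009])]
tub [(0.59, [0.6165, -0.2092, -0.0069]), (0.47, [0.5063, -0.033, 0.0671])]
spatula [(0.6, [0.4094, 0.0692, -0.0003]), (0.59, [0.7276, 0.0393, -0.0015])]
0.9
```

View pics/side0.png

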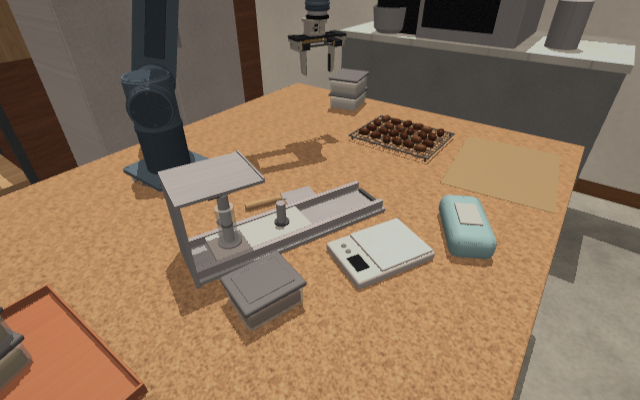

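View pics/top0.png

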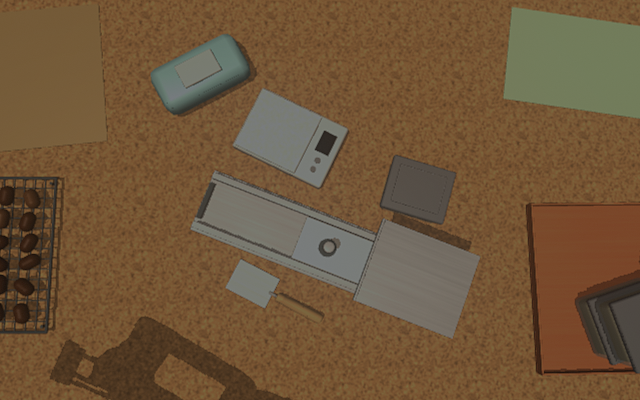

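```bash
cat > h.py <<'E'
from bench import manip
import cv2,numpy as np
from scipy.spatial.transform import Rotation as Ro
def unproj(f,uv,z):
    d=np.linalg.inv(f["mtx"])@np.array([uv[0],uv[1],1.]); R,t=np.array(f["R"]),np.array(f["t"])
    c=-R.T@t; d=R.T@d; return c+d*(z-c[2])/d[2]
def st():
    s=manip.state(); R=Ro.from_rotvec(s["tool_rot"]).as_matrix()
    print("t",round(s["clock"],2),"p",np.round(s["ee_pos"],4).tolist(),"F",np.round(s["ft_force"],1).tolist(),"gap",round(s["finger_gap"]*93,1),"q",np.round(s["joint_positions"],2).tolist())
    return s,np.array(s["ee_pos"]),R
def plan(tgt,yawdir=None):
    """tgt world TCP; returns tool-frame shift in rows units & twist"""
    s,p,R=st(); d=R.T@(np.array(tgt)-p)
    print("shift rows(tool)",np.round(d/0.025,2).tolist())
    if yawdir is not None:
        v=R.T@np.array(yawdir); a=np.arctan2(-v[1],v[2])  # rot about x taking z to v
        a=(a+np.pi/2)%np.pi-np.pi/2
        print("twist rows",round(a/0.08,2))
    return d
E
python3 - <<'E'
from h import *
f=manip.grab_frame("top")
P=lambda u,z:np.round(unproj(f,u,z),4)
a=P((216,172),.034);b=P((375,235),.034);c=P((192,229),.034);d=P((355,290),.034)
h1=P((381,219),.2);h2=P((480,257),.2);h3=P((355,297),.2);h4=P((453,337),.2)
for x,y in [(b,a),(d,c),(h2,h1),(h4,h3)]: v=y-x;print(x,y,"yaw",-np.arctan2(v[0],v[1]))
for x,y in [(h1,h3),(h2,h4)]: v=y-x;print(x,y,np.arctan2(v[1],v[0]))
s,p,R=st();print(np.round(R,3).tolist())
yaw=-0.39
plan([.506,-.033,.15],[np.cos(yaw),np.sin(yaw),0])
E
```

```text
[ 0.5276 -0.1288  0.034 ] [0.6563 0.185  0.034 ] yaw -0.3892118076533253
[ 0.421  -0.0867  0.034 ] [0.5436 0.2304 0.034 ] yaw -0.3689266248768709
[ 0.4816 -0.2748  0.2   ] [ 0.5457 -0.1136  0.2   ] yaw -0.3784725541833811
[ 0.3548 -0.2241  0.2   ] [ 0.4205 -0.0679  0.2   ] yaw -0.39815031538074097
[ 0.5457 -0.1136  0.2   ] [ 0.4205 -0.0679  0.2   ] 2.7916037018901716
[ 0.4816 -0.2748  0.2   ] [ 0.3548 -0.2241  0.2   ] 2.76122225689541
t 0.95 p [0.2131, 0.5071, 0.186] F [-0.3, -0.2, 0.1] gap 93.1 q [0.97, 0.26, 1.54, 0.0, 1.35, -0.2]
[[-0.0, -0.922, 0.387], [0.0, 0.387, 0.922], [-1.0, 0.0, 0.0]]
t 0.95 p [0.2131, 0.5071, 0.186] F [-0.3, -0.2, 0.1] gap 93.1 q [0.97, 0.26, 1.54, 0.0, 1.35, -0.2]
shift rows(tool) [1.44, -19.17, -15.37]
twist rows 19.54
```

```bash
cat >> h.py <<'E'
def rows(tgt,yaw,n=5,sp=0.03,claw=1,zmax=1):
    s,p,R=st(); p=p.copy(); out=[]
    tgt=np.array(tgt)
    for i in range(n):
        v=R.T@np.array([np.cos(yaw),np.sin(yaw),0]); a=np.arctan2(-v[1],v[2]); a=(a+np.pi/2)%np.pi-np.pi/2
        tw=np.clip(a/0.08,-1,1)
        d=tgt-p; L=np.linalg.norm(d); d=d*min(1,sp/max(L,1e-9)); u=np.clip(R.T@d/0.025,-1,1)
        out.append([round(float(x),2) for x in (*u,tw,claw)])
        p=p+R@(np.round(u,2)*0.025); R=R@Ro.from_rotvec([tw*.08,0,0]).as_matrix()
    print(str(out).replace(" ",""), "end",np.round(p,3), "left",np.round(R.T@(tgt-p)/.025,2))
E
python3 -c "
from h import *
rows([.506,-.033,.14],-.385,5)"
```

```text
t 0.95 p [0.2131, 0.5071, 0.186] F [-0.3, -0.2, 0.1] gap 93.1 q [0.97, 0.26, 1.54, 0.0, 1.35, -0.2]
[[0.09,-0.93,-0.75,1.0,1.0],[0.09,-0.99,-0.67,1.0,1.0],[0.09,-1.0,-0.59,1.0,1.0],[0.09,-1.0,-0.5,1.0,1.0],[0.09,-1.0,-0.41,1.0,1.0]] end [0.28  0.38  0.175] left [  1.39 -18.14  -5.04]
```

Request:
send_rows --steps '[[[0.1, -0.95, -0.75, 1, 1], [0.1, -1, -0.65, 1, 1], [0.1, -1, -0.6, 1, 1], [0.1, -1, -0.5, 1, 1], [0.1, -1, -0.4, 1, 1]]]'

```text
clock: 1.37
ee_pos: [0.2802, 0.3803, 0.173]
tool_rot: [-0.596, 1.484, 0.602]
ft_force: [0.9, -0.0, 0.5]
finger_gap: 0.995
```

```bash
python3 -c "
from h import *
rows([.506,-.033,.14],-.385,5)"
```

```text
t 1.37 p [0.2802, 0.3803, 0.173] F [0.9, -0.0, 0.5] gap 92.6 q [0.7, 0.13, 1.74, 0.0, 1.28, -0.07]
[[0.08,-1.0,-0.32,1.0,1.0],[0.08,-1.0,-0.22,1.0,1.0],[0.08,-1.0,-0.12,1.0,1.0],[0.08,-1.0,-0.02,1.0,1.0],[0.08,-1.0,0.07,1.0,1.0]] end [0.34  0.268 0.163] left [  0.86 -13.63   1.9 ]
```

Request:
send_rows --steps '[[[0.1, -1, -0.3, 1, 1], [0.1, -1, -0.2, 1, 1], [0.1, -1, -0.1, 1, 1], [0.1, -1, 0, 1, 1], [0.1, -1, 0.1, 1, 1]]]'

```text
clock: 1.78
ee_pos: [0.343, 0.2631, 0.1603]
tool_rot: [-0.268, 1.55, 0.275]
ft_force: [0.4, -0.1, -0.8]
finger_gap: 1.0
```

```bash
python3 -c "
from h import *
rows([.506,-.033,.14],-.385,10)"
```

```text
t 1.78 p [0.343, 0.2631, 0.1603] F [0.4, -0.1, -0.8] gap 93.0 q [0.39, 0.06, 1.84, 0.0, 1.24, 0.04]
[[0.07,-1.0,0.19,1.0,1.0],[0.07,-1.0,0.28,1.0,1.0],[0.07,-1.0,0.37,1.0,1.0],[0.07,-1.0,0.45,1.0,1.0],[0.06,-1.0,0.53,1.0,1.0],[0.06,-1.0,0.61,1.0,1.0],[0.06,-0.98,0.69,1.0,1.0],[0.06,-0.92,0.77,1.0,1.0],[0.07,-0.85,0.84,1.0,1.0],[0.06,-0.79,0.91,0.14,1.0]] end [0.48  0.016 0.143] left [ 0.12 -1.43  1.68]
```

Request:
send_rows --steps '[[[0.1, -1, 0.2, 1, 1], [0.1, -1, 0.3, 1, 1], [0.1, -1, 0.35, 1, 1], [0.05, -1, 0.45, 1, 1], [0.05, -1, 0.55, 1, 1]]]'

```text
clock: 2.2
ee_pos: [0.413, 0.1418, 0.1504]
tool_rot: [0.062, 1.565, -0.053]
ft_force: [0.4, 0.8, -0.4]
finger_gap: 0.998
```

Request:
send_rows --steps '[[[0.05, -1, 0.6, 1, 1], [0.05, -1, 0.7, 1, 1], [0.05, -0.9, 0.75, 1, 1], [0.05, -0.8, 0.8, 0.8, 1], [0, -0.7, 0.9, 0, 1]]]'

```text
clock: 2.62
ee_pos: [0.4815, 0.0047, 0.1455]
tool_rot: [0.318, 1.542, -0.306]
ft_force: [0.1, 0.6, 0.4]
finger_gap: 0.997
```

Run:
```python
from h import *
for n in ["top","wrist","side"]:
    s=manip.state(); f=manip.grab_frame(n)
    print(n,[(round(d["p"],2),np.round(d["location"],4).tolist()) for d in manip.place_of(f,"post")[:2]])
    if n=="wrist": cv2.imwrite("pics/w1.png",f["image"][:,:,::-1]); print(np.round(f["hand_eye"],3).tolist())
rows([.506,-.033,.14],-.385,5)
```

```text
top [(0.53, [0.7285, 0.0352, 0.001])]
wrist [(0.76, [0.5045, -0.034, 0.0633])]
[[0.001, -0.288, 0.958, -0.2], [0.0, -0.958, -0.288, 0.08], [1.0, 0.001, -0.001, 0.002], [0.0, 0.0, 0.0, 1.0]]
side [(0.7, [0.5037, -0.0318, 0.0646]), (0.18, [0.4561, -0.1481, 0.1669])]
t 2.92 p [0.4806, 0.007, 0.1455] F [0.4, 0.2, -0.0] gap 93.1 q [-0.22, 0.16, 1.76, 0.01, 1.21, 0.17]
[[0.14,-0.69,0.97,-0.11,1.0],[0.08,-0.41,0.58,0.0,1.0],[-0.0,0.0,-0.0,0.0,1.0],[-0.0,0.0,-0.0,0.0,1.0],[-0.0,0.0,-0.0,0.0,1.0]] end [ 0.506 -0.033  0.14 ] left [-0.  0. -0.]
```

View pics/w1.png

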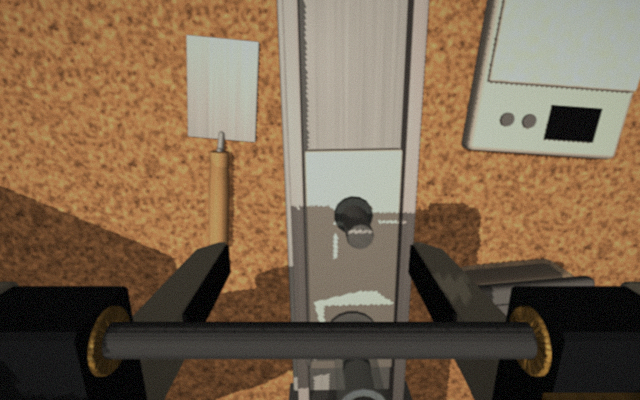

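Request:
send_rows --steps '[[[0.2, -0.65, 0.9, -0.1, 1], [0.5, -0.45, 0.55, 0, 1], [1, 0, 0, 0, 1], [1, 0, 0, 0, 1], [0.8, 0, 0, 0, 1]]]'

```text
clock: 3.33
ee_pos: [0.5084, -0.0273, 0.0617]
tool_rot: [0.299, 1.531, -0.287]
ft_force: [0.2, -0.3, -0.1]
finger_gap: 0.998
```

```bash
python3 -c "
from h import *
rows([.5045,-.033,.046],-.385,3)"
```

```text
t 3.33 p [0.5084, -0.0273, 0.0617] F [0.2, -0.3, -0.1] gap 92.8 q [-0.28, 0.29, 1.82, 0.01, 1.01, 0.09]
[[0.62,-0.28,-0.07,0.14,1.0],[0.0,0.0,-0.0,0.0,1.0],[0.0,0.0,-0.0,0.0,1.0]] end [ 0.505 -0.033  0.046] left [ 0.  0. -0.]
```

Request:
send_rows --steps '[[[0.6, -0.3, -0.1, 0.1, 1], [0, 0, 0, 0, -0.4], [0, 0, 0, 0, -0.4], [0, 0, 0, 0, -0.4], [0, 0, 0, 0, -0.4]]]'

```text
clock: 3.75
ee_pos: [0.4997, -0.0266, 0.0441]
tool_rot: [0.301, 1.538, -0.285]
ft_force: [-0.2, 0.1, 0.1]
finger_gap: 0.76
```

Request:
send_rows --steps '[[[0, 0, 0, 0, -0.4], [0, 0, 0, 0, -0.6], [0, 0, 0, 0, -0.7]]]'

```text
clock: 4.0
ee_pos: [0.502, -0.0261, 0.0472]
tool_rot: [0.299, 1.532, -0.284]
ft_force: [-0.6, 0.0, 0.0]
finger_gap: 0.549
```

```bash
python3 -c "
from h import *
s,p,R=st();print(np.round(R,3).tolist())"
```

```text
t 4.0 p [0.502, -0.0261, 0.0472] F [-0.6, 0.0, 0.0] gap 51.0 q [-0.28, 0.3, 1.85, 0.01, 0.97, 0.08]
[[0.02, 0.364, 0.931], [0.006, 0.931, -0.364], [-1.0, 0.013, 0.017]]
```

Request:
send_rows --steps '[[[0, -0.2, 0.1, 0, -0.5], [0, 0, 0, 0, -0.5], [0, 0, 0, 0, -0.5], [0, 0, 0, 0, -0.5]]]'

```text
clock: 4.33
ee_pos: [0.5039, -0.0328, 0.0486]
tool_rot: [0.298, 1.529, -0.284]
ft_force: [0.1, 0.5, -0.6]
finger_gap: 0.276
```

```bash
python3 -c "
from h import *
for i in range(3):
  s,p,R=st();print(np.round(R[:,0],3).tolist(),np.round(s['dq'],3).tolist())
  if i<2: f=manip.grab_frame('side')
cv2.imwrite('pics/s2.png',f['image'][:,:,::-1])
rows([.5045,-.033,.046],-.385,1)
"
```

```text
t 4.33 p [0.5039, -0.0328, 0.0486] F [0.1, 0.5, -0.6] gap 25.7 q [-0.3, 0.3, 1.85, 0.01, 0.97, 0.07]
[0.023, 0.005, -1.0] [-0.005, -0.001, -0.001, 0.003, 0.003, 0.0]
t 4.38 p [0.5038, -0.0327, 0.0485] F [0.2, 0.1, 0.3] gap 24.2 q [-0.3, 0.3, 1.85, 0.01, 0.97, 0.07]
[0.023, 0.005, -1.0] [0.003, 0.001, 0.002, -0.001, -0.003, 0.0]
t 4.43 p [0.5041, -0.0328, 0.0486] F [1.0, -1.0, -1.0] gap 24.0 q [-0.3, 0.3, 1.85, 0.01, 0.97, 0.07]
[0.024, 0.005, -1.0] [-0.0, 0.002, -0.002, -0.002, -0.006, -0.001]
t 4.43 p [0.5041, -0.0328, 0.0486] F [1.0, -1.0, -1.0] gap 24.0 q [-0.3, 0.3, 1.85, 0.01, 0.97, 0.07]
[[0.1,-0.0,0.02,0.16,1.0]] end [ 0.505 -0.033  0.046] left [ 0. -0. -0.]
```

Request:
send_rows --steps '[[[0.05, 0, 0, 0, -1], [0, 0, 0, 0, -1]]]'

```text
clock: 4.6
ee_pos: [0.505, -0.0332, 0.0482]
tool_rot: [0.298, 1.527, -0.285]
ft_force: [-0.3, 1.1, -0.5]
finger_gap: 0.227
```

```bash
python3 -c "
from h import *
s,p,R=st();print(np.round(R,3).tolist(),np.round(s['ft_torque'],2))
"
```

```text
t 4.6 p [0.505, -0.0332, 0.0482] F [-0.3, 1.1, -0.5] gap 21.1 q [-0.3, 0.3, 1.85, 0.01, 0.97, 0.07]
[[0.025, 0.364, 0.931], [0.004, 0.931, -0.364], [-1.0, 0.013, 0.022]] [-0.01  0.26 -0.  ]
```

Request:
send_rows --steps '[[[0, 0.3, 0, 0, -1], [0, 0.6, 0, 0, -1], [0, 0.8, 0, 0, -1], [0, 0.8, 0, 0, -1], [0, 0.8, 0, 0, -1]]]'

```text
clock: 5.02
ee_pos: [0.5331, 0.0368, 0.0482]
tool_rot: [0.291, 1.53, -0.297]
ft_force: [-0.8, -5.8, 2.7]
finger_gap: 0.226
```

```bash
python3 -c "
from h import *
s,p,R=st();print(np.round(R,3).tolist(),np.round(s['ft_torque'],2))
y=np.array([.3756,.9268,0]);x=np.array([.9268,-.3756,0]);d=p-np.array([.505,-.0332,.0482]);print(d@y,d@x,d[2])
"
```

```text
t 5.02 p [0.5331, 0.0368, 0.0482] F [-0.8, -5.8, 2.7] gap 21.0 q [-0.14, 0.35, 1.77, -0.01, 1.0, 0.24]
[[0.02, 0.367, 0.93], [-0.008, 0.93, -0.367], [-1.0, 0.0, 0.021]] [-1.04  0.26  0.03]
0.07540829953487879 -0.00020029700330899007 3.25783637461774e-05
```

Request:
send_rows --steps '[[[0, 0.8, 0, 0, -1], [0, 0.8, 0, 0, -1], [0, 0.8, 0, 0, -1], [0, 0.6, 0, 0, -1]]]'

```text
clock: 5.35
ee_pos: [0.5607, 0.1052, 0.0482]
tool_rot: [0.282, 1.531, -0.304]
ft_force: [-0.9, -4.7, 3.8]
finger_gap: 0.222
```

```bash
python3 -c "
from h import *
s,p,R=st();print(np.round(R,3).tolist(),np.round(s['ft_torque'],2))
y=np.array([.3756,.9268,0]);x=np.array([.9268,-.3756,0]);d=p-np.array([.505,-.0332,.0482]);print(d@y,d@x,d[2])
"
```

```text
t 5.35 p [0.5607, 0.1052, 0.0482] F [-0.9, -4.7, 3.8] gap 20.6 q [0.0, 0.41, 1.68, -0.02, 1.03, 0.39]
[[0.017, 0.366, 0.93], [-0.017, 0.931, -0.366], [-1.0, -0.009, 0.022]] [-0.85  0.27 -0.01]
0.14917819730130596 -0.0003195163601466981 3.1537911914875094e-05
```

31 mm left.

Request:
send_rows --steps '[[[0, 0.5, 0, 0, -1], [0, 0.35, 0, 0, -1], [0, 0.25, 0, 0, -1], [0, 0.2, 0, 0, -1], [0, 0.2, 0, 0, -1]]]'

```text
clock: 5.77
ee_pos: [0.5717, 0.1326, 0.0482]
tool_rot: [0.261, 1.537, -0.316]
ft_force: [-7.2, -21.9, 11.3]
finger_gap: 0.223
```

```bash
python3 -c "
from h import *
s,p,R=st();print(np.round(R,3).tolist(),np.round(s['ft_torque'],2))
y=np.array([.3756,.9268,0]);x=np.array([.9268,-.3756,0]);d=p-np.array([.505,-.0332,.0482]);print(d@y,d@x,d[2])
"
```

```text
t 5.77 p [0.5717, 0.1326, 0.0482] F [-7.2, -21.9, 11.3] gap 20.8 q [0.06, 0.45, 1.62, -0.04, 1.07, 0.45]
[[0.008, 0.36, 0.933], [-0.037, 0.932, -0.36], [-0.999, -0.031, 0.021]] [-4.2   1.45 -0.15]
0.1787752832620839 -0.0004355374366998686 -1.2818471222232619e-05
```

Request:
send_rows --steps '[[[0, -0.1, 0, 0, -0.4], [0, 0, 0, 0, -0.2], [0, 0, 0, 0, 0]]]'

```text
clock: 6.02
ee_pos: [0.57, 0.1299, 0.0474]
tool_rot: [0.263, 1.539, -0.317]
ft_force: [0.6, 0.6, -0.0]
finger_gap: 0.391
```

```bash
python3 -c "
from h import *
s,p,R=st();print(np.round(R,3).tolist(),np.round(s['ft_torque'],2))
y=np.array([.3756,.9268,0]);x=np.array([.9268,-.3756,0]);d=p-np.array([.505,-.0332,.0482]);print(d@y,d@x,d[2])
f=manip.grab_frame('side');cv2.imwrite('pics/s3.png',f['image'][:,:,::-1])
for l in ['rim','post','grip','mark']:
    r=manip.place_of(f,l); print(l,[(round(d['p'],2),np.round(d['location'],4).tolist()) for d in r[:2]])
"
```

```text
t 6.02 p [0.57, 0.1299, 0.0474] F [0.6, 0.6, -0.0] gap 36.3 q [0.06, 0.45, 1.63, -0.04, 1.07, 0.45]
[[0.006, 0.362, 0.932], [-0.036, 0.932, -0.362], [-0.999, -0.032, 0.018]] [0.   0.14 0.  ]
0.17555294884425313 -0.0010589613152323656 -0.0008382076244028633
rim [(0.64, [0.5227, 0.0127, 0.1246])]
post [(0.59, [0.5718, 0.1335, 0.067])]
grip [(0.89, [0.5226, 0.0141, 0.1678])]
mark []
```

View pics/s3.png

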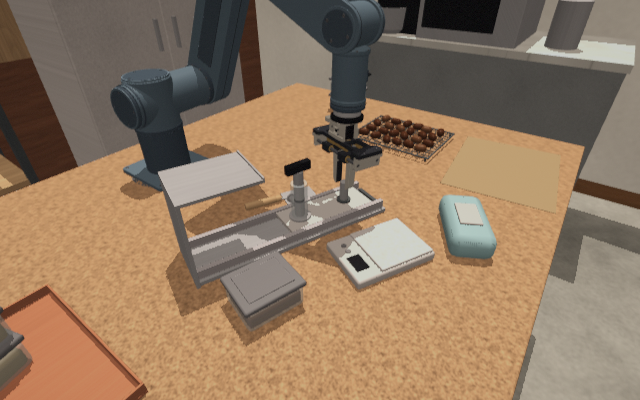

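Request:
send_rows --steps '[[[-0.5, 0, 0, 0, 0.4], [-1, 0, 0, 0, 0.4], [-1, 0, 0, 0, 0.4], [-1, 0, 0, 0, 0.4], [-1, 0, 0, 0, 0.4]]]'

```text
clock: 6.68
ee_pos: [0.5642, 0.135, 0.1562]
tool_rot: [0.26, 1.554, -0.319]
ft_force: [-0.1, 0.3, -0.4]
finger_gap: 0.699
```

```bash
python3 -c "
from h import *
s,p,R=st();print(np.round(R,3).tolist())"
```

```text
t 6.68 p [0.5642, 0.135, 0.1562] F [-0.1, 0.3, -0.4] gap 65.0 q [0.07, 0.35, 1.49, -0.04, 1.32, 0.45]
[[-0.01, 0.36, 0.933], [-0.036, 0.932, -0.361], [-0.999, -0.037, 0.004]]
```

```bash
python3 -c "
from h import *
rows([.5232,.0127,.21],-.3825,5,sp=0.028,claw=.4)"
```

```text
t 6.68 p [0.5642, 0.135, 0.1562] F [-0.1, 0.3, -0.4] gap 65.0 q [0.07, 0.35, 1.49, -0.04, 1.32, 0.45]
[[-0.39,-1.0,0.05,0.17,0.4],[-0.39,-1.0,0.06,0.0,0.4],[-0.38,-1.0,0.06,0.0,0.4],[-0.38,-1.0,0.06,0.0,0.4],[-0.36,-1.0,0.06,0.0,0.4]] end [0.525 0.018 0.208] left [-0.06 -0.23  0.01]
```

Request:
send_rows --steps '[[[-0.8, -0.8, 0, 0.15, 0.4], [-0.8, -1, 0.05, 0, 0.4], [-0.4, -1, 0.05, 0, 0.4], [-0.1, -0.9, 0.05, 0, 0.4], [0, -0.8, 0.05, 0, 0.4]]]'

```text
clock: 7.1
ee_pos: [0.531, 0.0329, 0.222]
tool_rot: [0.267, 1.541, -0.317]
ft_force: [-0.7, 0.0, -0.6]
finger_gap: 0.701
```

Run:
```python
from h import *
s,p,R=st()
f=manip.grab_frame('wrist');cv2.imwrite('pics/w4.png',f['image'][:,:,::-1])
for l in ['rim','post','grip','mark']:
    r=manip.place_of(f,l); print(l,[(round(d['p'],2),np.round(d['location'],4).tolist()) for d in r[:2]])
f=manip.grab_frame('side')
for l in ['rim','post','grip','mark']:
    r=manip.place_of(f,l); print(l,[(round(d['p'],2),np.round(d['location'],4).tolist()) for d in r[:2]])
s,p,R=st()
print(np.round(R,3).tolist())
rows([.5232,.0127,.21],-.3825,3,sp=0.028,claw=.4)
```

```text
t 7.1 p [0.531, 0.0329, 0.222] F [-0.7, 0.0, -0.6] gap 65.2 q [-0.12, 0.2, 1.52, -0.03, 1.41, 0.26]
rim [(0.57, [0.5189, 0.0112, 0.1264])]
post [(0.82, [0.5703, 0.1337, 0.0629])]
grip [(0.65, [0.521, 0.0134, 0.1694])]
mark []
rim [(0.64, [0.5212, 0.0141, 0.1231])]
post [(0.86, [0.5741, 0.134, 0.0653]), (0.41, [0.7312, 0.0361, 0.0037])]
grip [(0.92, [0.5227, 0.0195, 0.1702])]
mark []
t 7.6 p [0.5307, 0.0345, 0.2199] F [0.7, -0.5, -0.1] gap 65.3 q [-0.12, 0.21, 1.52, -0.03, 1.41, 0.26]
[[0.0, 0.364, 0.931], [-0.033, 0.931, -0.364], [-0.999, -0.031, 0.012]]
t 7.6 p [0.5307, 0.0345, 0.2199] F [0.7, -0.5, -0.1] gap 65.3 q [-0.12, 0.21, 1.52, -0.03, 1.41, 0.26]
[[0.42,-0.91,0.03,0.12,0.4],[0.0,0.0,0.0,0.0,0.4],[0.0,0.0,0.0,0.0,0.4]] end [0.523 0.013 0.21 ] left [0. 0. 0.]
```

View pics/w4.png

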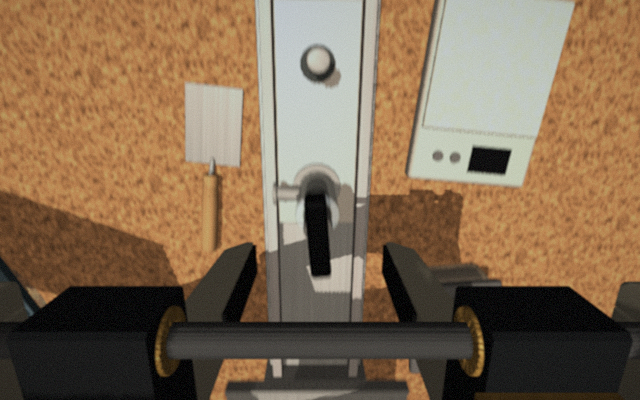

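```bash
python3 - <<'E'
from h import *
im=cv2.imread('pics/w4.png'); c=im[180:290,290:350].max(2)<45
n,l,stt,ce=cv2.connectedComponentsWithStats(c.astype(np.uint8)); i=1+np.argmax(stt[1:,4]); print(stt[i],ce[i])
pts=np.argwhere(l==i)[:,::-1].astype(np.float32)+[290,180]
r=cv2.boxPoints(cv2.minAreaRect(pts.astype(np.float32)));print(r)
for row in range(190,285,8):
    x=pts[pts[:,1]==row,0]; print(row,x.min() if len(x) else None,x.max() if len(x) else None)
f=manip.grab_frame('wrist')  # for calibration
s,p,R=st(); K=f["mtx"];H=f["hand_eye"]
Rw=Ro.from_rotvec([0.267,1.541,-0.317]).as_matrix();pw=np.array([.531,.0329,.222])
def up(uv,z):
    d=np.linalg.inv(K)@[*uv,1.]; o=pw+Rw@H[:3,3]; d=Rw@H[:3,:3]@d; return o+d*(z-o[2])/d[2]
for uv in r: print(np.round(up(uv,.181),4))
m=up(r.mean(0),.181);print("ctr",m)
x=np.array([.9277,-.3733,0]);print("x off of bar vs est", (m-[.5232,.0127,0])@x)
print("post top",up((318,60),.09))
E
python3 -c "
import cv2;im=cv2.imread('pics/w4.png')[170:300,260:380];cv2.imwrite('pics/w4z.png',cv2.resize(im,None,fx=4,fy=4))"
```

```text
[  15    9   25   87 1744] [27.36295872 51.75057339]
[[304.99997 188.99997]
 [328.99997 188.99997]
 [328.99997 274.99997]
 [304.99997 274.99997]]
190 313.0 323.0
198 305.0 324.0
206 305.0 325.0
214 305.0 328.0
222 306.0 326.0
230 307.0 327.0
238 308.0 327.0
246 309.0 328.0
254 309.0 329.0
262 310.0 329.0
270 312.0 329.0
278 None None
t 7.65 p [0.5307, 0.0344, 0.22] F [0.7, -0.0, 0.2] gap 65.3 q [-0.12, 0.21, 1.52, -0.03, 1.41, 0.26]
[0.5302 0.0508 0.181 ]
[0.546  0.0445 0.181 ]
[ 0.5216 -0.0198  0.181 ]
[ 0.5044 -0.0129  0.181 ]
ctr [0.5260841  0.01699129 0.181     ]
x off of bar vs est 0.001073645208027927
post top [0.57268355 0.13121928 0.09      ]
```

View pics/w4z.png

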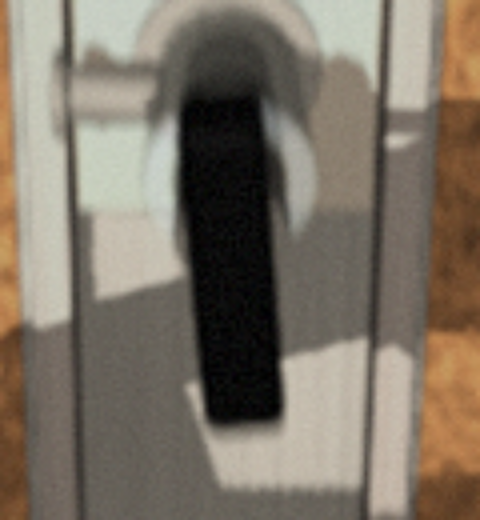

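Run:
```python
from h import *
f=manip.grab_frame('wrist')  # calibration only
K=f["mtx"];H=f["hand_eye"]
Rw=Ro.from_rotvec([0.267,1.541,-0.317]).as_matrix();pw=np.array([.531,.0329,.222])
def up(uv,z):
    d=np.linalg.inv(K)@[*uv,1.]; o=pw+Rw@H[:3,3]; d=Rw@H[:3,:3]@d; return o+d*(z-o[2])/d[2]
a,b=up((314.8,199),.181),up((320.3,274),.181);print(a,b,"baryaw",-np.arctan2((a-b)[0],(a-b)[1]),np.linalg.norm(a-b))
x=np.array([.9277,-.3733,0])
for q in (a,b,(a+b)/2): print((q-[.5232,.0127,0])@x)
yaw=-.31
rows([.5235,.0128,.205],yaw,2,sp=0.028,claw=.4)
```

```text
[0.53394671 0.04132175 0.181     ] [ 0.51566997 -0.0164817   0.181     ] baryaw -0.3062408837713931 0.06062407520460501
-0.0007147813268778223
0.003907918930164742
0.00159656880164346
t 7.7 p [0.5306, 0.0343, 0.22] F [-0.3, 0.6, -0.1] gap 65.0 q [-0.12, 0.21, 1.52, -0.03, 1.41, 0.26]
[[0.63,-0.89,0.04,-0.78,0.4],[-0.0,0.0,-0.0,0.0,0.4]] end [0.523 0.013 0.205] left [-0.  0. -0.]
```

Request:
send_rows --steps '[[[0.3, -0.9, 0.05, -0.8, 0.4], [0.2, 0, 0, 0, 0], [0, 0, 0, 0, 0]]]'

```text
clock: 7.95
ee_pos: [0.5241, 0.0134, 0.2078]
tool_rot: [0.213, 1.551, -0.264]
ft_force: [-0.4, 0.3, -0.3]
finger_gap: 0.598
```

Run:
```python
from h import *
s,p,R=st();print(np.round(R,3).tolist())
rows([.5238,.0125,.205],-.306,1,sp=0.028,claw=.4)
```

```text
t 7.95 p [0.5241, 0.0134, 0.2078] F [-0.4, 0.3, -0.3] gap 55.7 q [-0.16, 0.2, 1.56, -0.03, 1.38, 0.15]
[[0.001, 0.3, 0.954], [-0.033, 0.954, -0.299], [-0.999, -0.031, 0.011]]
t 7.95 p [0.5241, 0.0134, 0.2078] F [-0.4, 0.3, -0.3] gap 55.7 q [-0.16, 0.2, 1.56, -0.03, 1.38, 0.15]
[[0.11,-0.04,-0.0,0.02,0.4]] end [0.524 0.012 0.205] left [ 0.  0. -0.]
```

Descend to TCP z = 0.161 (47 mm), slowly, narrowing the jaws.

Request:
send_rows --steps '[[[0.4, 0, 0, 0, -0.2], [0.4, 0, 0, 0, -0.2], [0.4, 0.05, 0, 0, -0.2], [0.3, 0.05, 0, 0, -0.3], [0.3, 0.05, 0, 0, -0.3]]]'

```text
clock: 8.37
ee_pos: [0.5267, 0.017, 0.1597]
tool_rot: [0.216, 1.549, -0.265]
ft_force: [-0.2, -0.1, -0.2]
finger_gap: 0.361
```

Run:
```python
from h import *
s,p,R=st();print(np.round(R,3).tolist())
rows([.5238,.0125,.161],-.306,1,sp=0.028,claw=.4)
f=manip.grab_frame('wrist');cv2.imwrite('pics/w5.png',f['image'][:,:,::-1])
```

```text
t 8.37 p [0.5267, 0.017, 0.1597] F [-0.2, -0.1, -0.2] gap 33.5 q [-0.16, 0.24, 1.63, -0.03, 1.27, 0.16]
[[0.004, 0.302, 0.953], [-0.032, 0.953, -0.301], [-0.999, -0.03, 0.013]]
t 8.37 p [0.5267, 0.017, 0.1597] F [-0.2, -0.1, -0.2] gap 33.5 q [-0.16, 0.24, 1.63, -0.03, 1.27, 0.16]
[[-0.04,-0.21,-0.06,-0.01,0.4]] end [0.524 0.012 0.161] left [-0.  0.  0.]
```

View pics/w5.png

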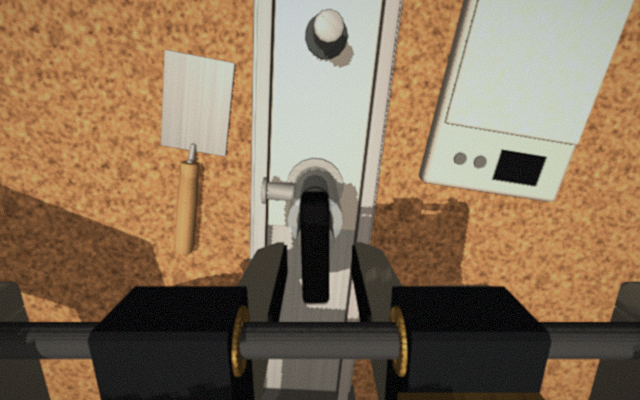

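```bash
python3 - <<'E'
from h import *
im=cv2.imread('pics/w5.png').max(2)
for row in range(200,300,10):
    x=[i for i in range(290,345) if im[row,i]<42]; print(row,min(x),max(x),end="; ")
f=manip.grab_frame('wrist');K=f["mtx"];H=f["hand_eye"];print(K[0,0],K[0,2],np.round(H,4).tolist())
s,p,R=st()
def up(uv,z):
    d=np.linalg.inv(K)@[*uv,1.]; o=p+R@H[:3,3]; d=R@H[:3,:3]@d; return R.T@(o+d*(z-o[2])/d[2]-p)
for u in [(302,280),(329,280),(302,230),(329,230),(315.5,205),(315.5,297)]: print(u,np.round(up(u,.181)*1000,1))
E
python3 -c "
import cv2;im=cv2.imread('pics/w5.png')[180:330,230:400];cv2.imwrite('pics/w5z.png',cv2.resize(im,None,fx=4,fy=4,interpolation=2))"
```

```text
200 301 327; 210 301 328; 220 300 329; 230 301 328; 240 301 328; 250 301 328; 260 302 328; 270 302 328; 280 303 327; 290 303 327; 351.4844980360664 319.0876239607513 [[0.0012, -0.2875, 0.9578, -0.2], [0.0005, -0.9578, -0.2875, 0.0798], [1.0, 0.0008, -0.0011, 0.0023], [0.0, 0.0, 0.0, 1.0]]
t 8.47 p [0.5256, 0.0172, 0.1588] F [-0.9, -0.4, -0.1] gap 32.6 q [-0.16, 0.24, 1.63, -0.03, 1.27, 0.16]
(302, 280) [-21.7 -19.8  -7.5]
(329, 280) [-21.5 -19.8   7.8]
(302, 230) [-22.6  10.9  -7.1]
(329, 230) [-22.4  10.9   7.5]
(315.5, 205) [-22.9  25.2   0.3]
(315.5, 297) [-21.2 -31.    0.1]
```

View pics/w5z.png

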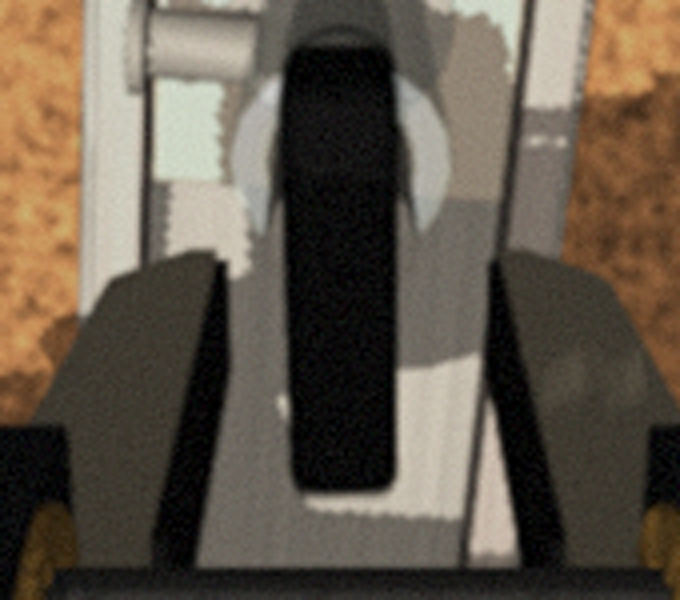

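Request:
send_rows --steps '[[[-0.06, -0.15, 0, 0, -0.5], [0, 0, 0, 0, -0.56], [0, 0, 0, 0, -0.58], [0, 0, 0, 0, -0.58]]]'

```text
clock: 8.8
ee_pos: [0.525, 0.0134, 0.1611]
tool_rot: [0.215, 1.551, -0.264]
ft_force: [0.2, -0.5, -0.0]
finger_gap: 0.216
```

```bash
python3 - <<'E'
from h import *
f=manip.grab_frame('wrist');cv2.imwrite('pics/w6.png',f['image'][:,:,::-1]);K=f["mtx"];H=f["hand_eye"]
s,p,R=st();print(np.round(R,3).tolist())
im=f["image"].max(2)
for row in range(195,300,10):
    x=[i for i in range(285,345) if im[row,i]<42]; print(row,min(x),max(x),end="; ")
E
python3 -c "
import cv2;im=cv2.imread('pics/w6.png')[180:330,230:400];cv2.imwrite('pics/w6z.png',cv2.resize(im,None,fx=4,fy=4,interpolation=2))"
```

```text
t 8.85 p [0.5251, 0.0135, 0.1612] F [-0.1, 0.9, -0.6] gap 19.8 q [-0.16, 0.23, 1.63, -0.03, 1.27, 0.15]
[[0.002, 0.301, 0.954], [-0.032, 0.953, -0.301], [-0.999, -0.03, 0.011]]
195 302 329; 205 302 329; 215 302 330; 225 302 329; 235 302 329; 245 297 340; 255 296 343; 265 294 344; 275 293 344; 285 291 344; 295 290 344;
```

View pics/w6z.png

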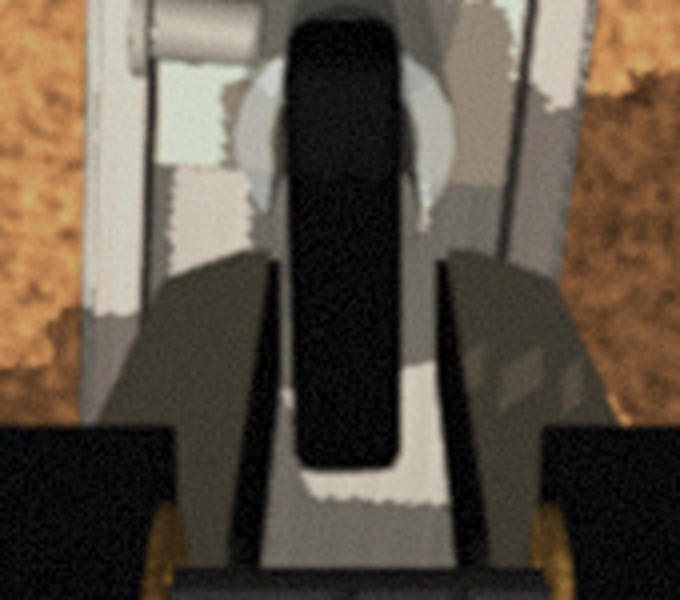

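Request:
send_rows --steps '[[[0, 0, -0.04, 0, -0.6], [0, 0, 0, 0, -0.63], [0, 0, 0, 0, -0.65]]]'

```text
clock: 9.1
ee_pos: [0.5245, 0.0136, 0.1621]
tool_rot: [0.215, 1.549, -0.265]
ft_force: [0.1, -0.3, 0.3]
finger_gap: 0.178
```

```bash
cat >> h.py <<'E'
def tf():
    s,p,R=st(); print("tool F",np.round(R.T@s["ft_force"],1),"tool T",np.round(R.T@s["ft_torque"],2),"tilt",np.round(R[:,0],3)); 
    return s,p,R
E
python3 - <<'E'
from h import *
tf()
f=manip.grab_frame('wrist');cv2.imwrite('pics/w7.png',f['image'][:,:,::-1])
tf()
im=cv2.imread('pics/w7.png')[180:330,230:400];cv2.imwrite('pics/w7z.png',cv2.resize(im,None,fx=4,fy=4,interpolation=2))
E
```

```text
t 9.1 p [0.5245, 0.0136, 0.1621] F [0.1, -0.3, 0.3] gap 16.5 q [-0.16, 0.23, 1.63, -0.03, 1.27, 0.15]
tool F [-0.3 -0.2  0.2] tool T [-0.04  0.11 -0.  ] tilt [ 0.004 -0.032 -0.999]
t 9.15 p [0.5246, 0.0136, 0.1621] F [-0.5, -0.0, 0.6] gap 16.6 q [-0.16, 0.23, 1.63, -0.03, 1.27, 0.15]
tool F [-0.6 -0.2 -0.5] tool T [ 0.01  0.09 -0.07] tilt [ 0.004 -0.032 -0.999]
```

View pics/w7z.png

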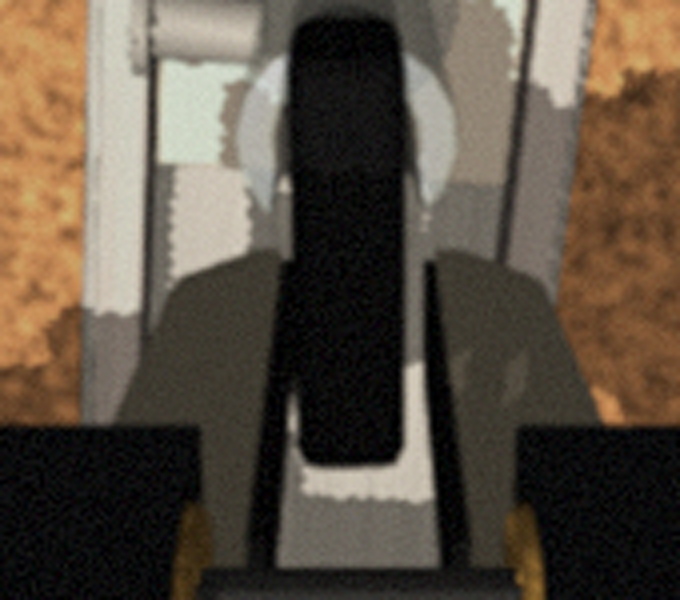

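Request:
send_rows --steps '[[[0.02, 0, -0.03, 0, -0.68], [0, 0, 0, 0, -0.7]]]'

```text
clock: 9.32
ee_pos: [0.5238, 0.0138, 0.1617]
tool_rot: [0.215, 1.549, -0.264]
ft_force: [-1.1, -1.0, 0.1]
finger_gap: 0.156
```

Run:
```python
from h import *
tf()
f=manip.grab_frame('wrist');cv2.imwrite('pics/w8.png',f['image'][:,:,::-1])
tf()
im=cv2.imread('pics/w8.png')[180:330,230:400];cv2.imwrite('pics/w8z.png',cv2.resize(im,None,fx=4,fy=4,interpolation=2))
```

```text
t 9.32 p [0.5238, 0.0138, 0.1617] F [-1.1, -1.0, 0.1] gap 14.5 q [-0.16, 0.23, 1.64, -0.03, 1.27, 0.15]
tool F [-0.1 -1.3 -0.7] tool T [-0.05  0.08 -0.03] tilt [ 0.004 -0.032 -0.999]
t 9.37 p [0.5239, 0.0138, 0.1617] F [0.3, -0.2, -0.2] gap 14.1 q [-0.16, 0.23, 1.64, -0.03, 1.27, 0.15]
tool F [ 0.2 -0.1  0.4] tool T [ 0.    0.09 -0.04] tilt [ 0.004 -0.032 -0.999]
```

View pics/w8z.png

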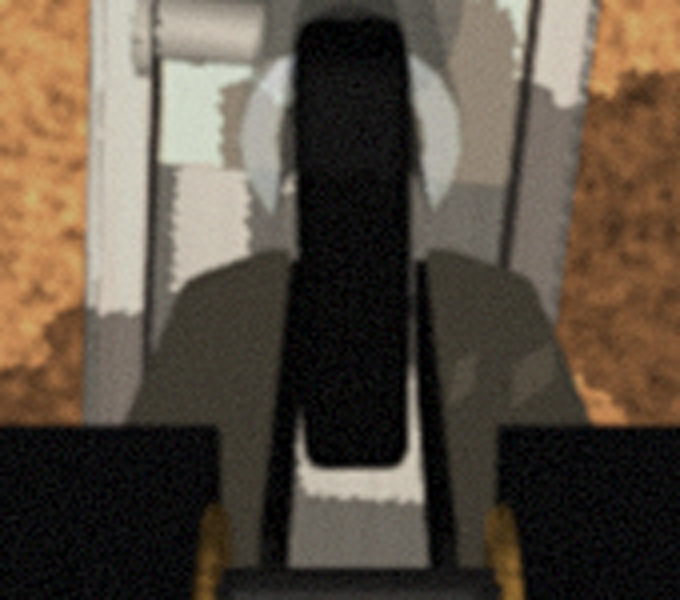

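Request:
send_rows --steps '[[[0, 0, -0.01, 0, -0.78], [0, 0, 0, 0, -0.85]]]'

```text
clock: 9.53
ee_pos: [0.5236, 0.0139, 0.1617]
tool_rot: [0.215, 1.549, -0.264]
ft_force: [0.1, -0.2, 0.5]
finger_gap: 0.089
```

Run:
```python
from h import *
tf()
```

```text
t 9.53 p [0.5236, 0.0139, 0.1617] F [0.1, -0.2, 0.5] gap 8.3 q [-0.16, 0.23, 1.64, -0.03, 1.27, 0.15]
tool F [-0.5 -0.2  0.2] tool T [-0.1   0.11 -0.12] tilt [ 0.004 -0.032 -0.999]
```

Run:
```python
from h import *
f=manip.grab_frame('wrist');cv2.imwrite('pics/w9.png',f['image'][:,:,::-1])
tf()
im=f['image'][180:330,230:400,::-1];cv2.imwrite('pics/w9z.png',cv2.resize(im,None,fx=4,fy=4,interpolation=2))
f=manip.grab_frame('side');im=f['image'][120:260,220:400,::-1];cv2.imwrite('pics/s9z.png',cv2.resize(im,None,fx=4,fy=4,interpolation=2))
tf()
```

```text
t 9.58 p [0.5237, 0.0139, 0.1617] F [-0.9, 0.6, -0.3] gap 7.7 q [-0.16, 0.23, 1.64, -0.03, 1.27, 0.15]
tool F [ 0.3  0.3 -1. ] tool T [ 0.01  0.05 -0.11] tilt [ 0.004 -0.032 -0.999]
t 9.63 p [0.5237, 0.0139, 0.1617] F [-0.9, -0.0, -0.1] gap 7.1 q [-0.16, 0.23, 1.64, -0.03, 1.27, 0.15]
tool F [ 0.1 -0.3 -0.8] tool T [ 0.01  0.05 -0.09] tilt [ 0.004 -0.032 -0.999]
```

View pics/w9z.png

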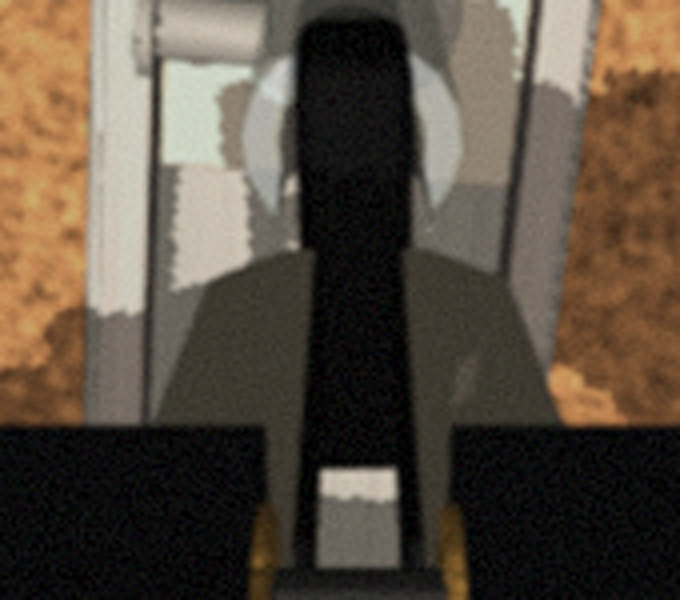

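View pics/s9z.png

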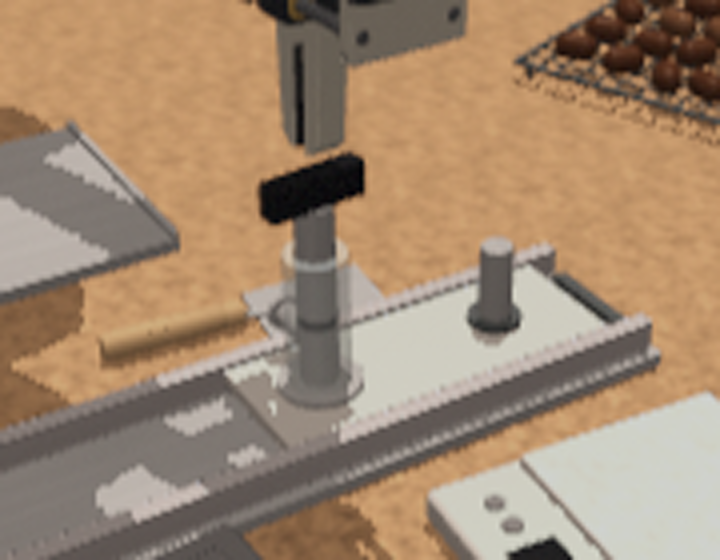

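Run:
```python
from h import *
f=manip.grab_frame('side');R,t,K=map(np.array,(f["R"],f["t"],f["mtx"]))
def pr(X):
    c=K@(R@np.array(X)+t); c=c[:2]/c[2]; return c, (c-[220,120])*4
s,p,Rw=tf()
for n,X in [("tcp",p),("grip",[.523,.0128,.169]),("rim",[.523,.0128,.127]),("tcp at .19",[p[0],p[1],.19]),("posttop",[.5717,.1333,.09])]: print(n,*[np.round(a,1) for a in pr(X)])
for l in ['grip','rim']:
    r=manip.place_of(f,l); print(l,[(round(d['p'],2),np.round(d['location'],4).tolist()) for d in r[:2]])
```

```text
t 9.68 p [0.5237, 0.0139, 0.1617] F [-0.3, -0.4, -0.4] gap 7.3 q [-0.16, 0.23, 1.64, -0.03, 1.27, 0.15]
tool F [ 0.4 -0.4 -0.1] tool T [-0.05  0.13 -0.07] tilt [ 0.004 -0.032 -0.999]
tcp [298.4 169.3] [313.7 197.1]
grip [297.8 166.5] [311.1 186.1]
rim [298.4 182.5] [313.7 250. ]
tcp at .19 [298.  158.1] [312.  152.4]
posttop [344.1 180.6] [496.5 242.4]
grip [(0.97, [0.5232, 0.0168, 0.1688])]
rim [(0.83, [0.5215, 0.0151, 0.1225])]
```

Run:
```python
from h import *
f=manip.grab_frame('wrist');K,H=np.array(f["mtx"]),np.array(f["hand_eye"]);Hi=np.linalg.inv(H)
for x in (0,-.01,-.02,-.028,-.035):
  for y in (.0075,-.0075):
    c=K@(Hi@[x,y,.004,1])[:3];c=c[:2]/c[2];print(x,y,np.round(c,1),np.round((c-[230,180])*4))
f=manip.grab_frame('top');cv2.imwrite('pics/t9.png',f['image'][:,:,::-1])
f=manip.grab_frame('side');cv2.imwrite('pics/s9.png',f['image'][:,:,::-1])
```

```text
0 0.0075 [322.2 221.7] [369. 167.]
0 -0.0075 [322.1 244.7] [368. 259.]
-0.01 0.0075 [322.3 227.7] [369. 191.]
-0.01 -0.0075 [322.2 251.5] [369. 286.]
-0.02 0.0075 [322.4 234.2] [370. 217.]
-0.02 -0.0075 [322.3 259. ] [369. 316.]
-0.028 0.0075 [322.6 239.8] [370. 239.]
-0.028 -0.0075 [322.5 265.6] [370. 342.]
-0.035 0.0075 [322.7 245.2] [371. 261.]
-0.035 -0.0075 [322.6 271.8] [370. 367.]
```

View pics/s9.png

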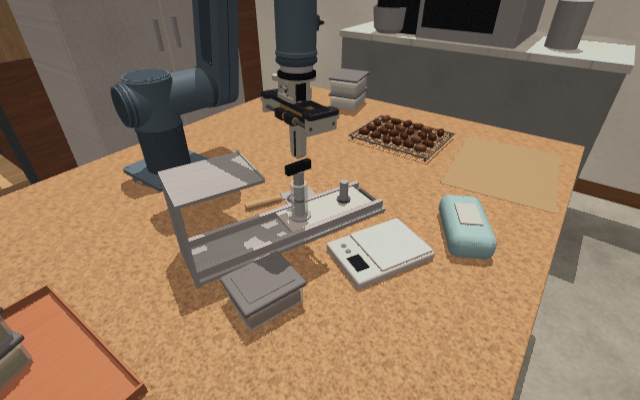

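Request:
send_rows --steps '[[[0, 0, 0, 0, -0.3], [0, 0, 0, 0, -0.3], [0, 0, 0, 0, -0.3], [0, 0, 0, 0, -0.3], [0, 0, 0, 0, -0.3]]]'

```text
clock: 10.35
ee_pos: [0.5237, 0.0139, 0.1617]
tool_rot: [0.215, 1.549, -0.264]
ft_force: [-0.4, -1.1, -0.6]
finger_gap: 0.338
```

Run:
```python
from h import *
tf()
rows([.5235,.0135,.133],-.306,1,sp=0.028,claw=.4)
f=manip.grab_frame('wrist')
im=f['image'][180:330,230:400,::-1];cv2.imwrite('pics/w10z.png',cv2.resize(im,None,fx=4,fy=4,interpolation=2))
```

```text
t 10.35 p [0.5237, 0.0139, 0.1617] F [-0.4, -1.1, -0.6] gap 31.4 q [-0.16, 0.23, 1.64, -0.03, 1.27, 0.15]
tool F [ 0.7 -1.2 -0.1] tool T [ 0.02  0.1  -0.07] tilt [ 0.004 -0.032 -0.999]
t 10.35 p [0.5237, 0.0139, 0.1617] F [-0.4, -1.1, -0.6] gap 31.4 q [-0.16, 0.23, 1.64, -0.03, 1.27, 0.15]
[[1.0,0.02,-0.02,-0.0,0.4]] end [0.523 0.014 0.137] left [ 0.15 -0.    0.  ]
```

View pics/w10z.png

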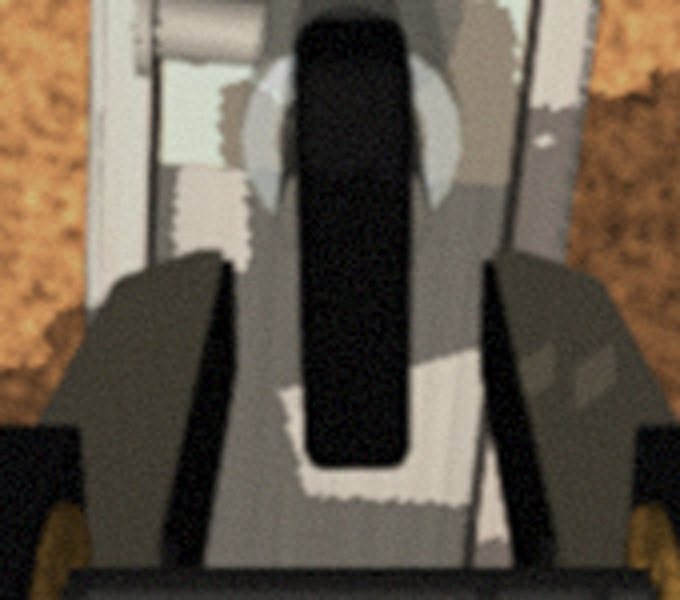

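Request:
send_rows --steps '[[[0.3, 0, -0.02, 0, -0.3], [0.3, 0, 0, 0, -0.3], [0.2, 0.02, 0, 0, -0.3], [0.15, 0, 0, 0, -0.4]]]'

```text
clock: 10.73
ee_pos: [0.5239, 0.0137, 0.1364]
tool_rot: [0.215, 1.547, -0.264]
ft_force: [0.1, 0.1, 0.0]
finger_gap: 0.319
```

Run:
```python
from h import *
tf()
rows([.5235,.0135,.133],-.306,1,sp=0.028,claw=.4)
f=manip.grab_frame('wrist')
im=f['image'][180:330,230:400,::-1];cv2.imwrite('pics/w11z.png',cv2.resize(im,None,fx=4,fy=4,interpolation=2))
f=manip.grab_frame('side');im=f['image'][120:220,240:360,::-1];cv2.imwrite('pics/s11z.png',cv2.resize(im,None,fx=5,fy=5,interpolation=2))
```

```text
t 10.73 p [0.5239, 0.0137, 0.1364] F [0.1, 0.1, 0.0] gap 29.7 q [-0.16, 0.25, 1.68, -0.03, 1.21, 0.16]
tool F [-0.   0.1  0. ] tool T [ 0.04  0.04 -0.06] tilt [ 0.006 -0.033 -0.999]
t 10.73 p [0.5239, 0.0137, 0.1364] F [0.1, 0.1, 0.0] gap 29.7 q [-0.16, 0.25, 1.68, -0.03, 1.21, 0.16]
[[0.14,-0.01,-0.02,-0.0,0.4]] end [0.523 0.013 0.133] left [-0.  0.  0.]
```

View pics/w11z.png

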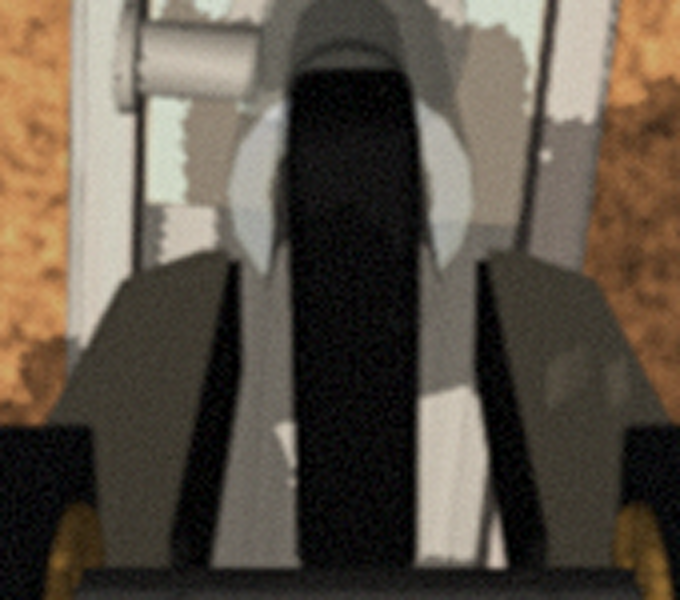

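View pics/s11z.png

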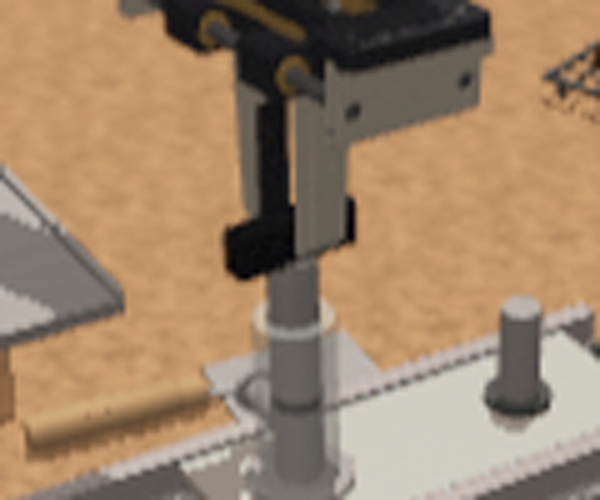

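Run:
```python
from h import *
f=manip.grab_frame('side');R,t,K=map(np.array,(f["R"],f["t"],f["mtx"]))
def pr(X):
    c=K@(R@np.array(X)+t); c=c[:2]/c[2]; return (c-[240,120])*5
s,p,Rw=st()
for dx in (0,-.02,-.025,-.03):
  for dz in (.0155,.032):
    for dy in (-.0075,.0075): print(dx,dz,dy,np.round(pr(p+Rw@[dx,dy,dz])),end=' ')
  print()
yb=np.array([.302,.953,0]);xb=np.array([.953,-.302,0]);g=np.array([.5235,.0135,.157])
for a in (-1,1):
  print("bar bottom",a,np.round(pr(g+.008*xb+a*.032*yb)))
```

```text
t 10.88 p [0.5239, 0.0136, 0.1368] F [-0.5, -0.5, -0.5] gap 27.6 q [-0.16, 0.25, 1.67, -0.03, 1.21, 0.15]
0 0.0155 -0.0075 [299. 313.] 0 0.0155 0.0075 [327. 303.] 0 0.032 -0.0075 [320. 328.] 0 0.032 0.0075 [347. 318.] 
-0.02 0.0155 -0.0075 [298. 274.] -0.02 0.0155 0.0075 [326. 264.] -0.02 0.032 -0.0075 [319. 289.] -0.02 0.032 0.0075 [347. 279.] 
-0.025 0.0155 -0.0075 [298. 264.] -0.025 0.0155 0.0075 [326. 255.] -0.025 0.032 -0.0075 [319. 279.] -0.025 0.032 0.0075 [347. 269.] 
-0.03 0.0155 -0.0075 [298. 254.] -0.03 0.0155 0.0075 [326. 245.] -0.03 0.032 -0.0075 [319. 269.] -0.03 0.032 0.0075 [347. 259.] 
bar bottom -1 [241. 285.]
bar bottom 1 [360. 242.]
```

Request:
send_rows --steps '[[[0.16, 0, -0.025, 0, -0.55], [0, 0, 0, 0, -0.55], [0, 0, 0, 0, -0.55]]]'

```text
clock: 11.13
ee_pos: [0.5238, 0.0136, 0.1328]
tool_rot: [0.215, 1.546, -0.264]
ft_force: [0.5, -0.4, 0.3]
finger_gap: 0.226
```

Run:
```python
from h import *
tf()
f=manip.grab_frame('wrist')
im=f['image'][180:330,230:400,::-1];cv2.imwrite('pics/w12z.png',cv2.resize(im,None,fx=4,fy=4,interpolation=2))
tf()
```

```text
t 11.13 p [0.5238, 0.0136, 0.1328] F [0.5, -0.4, 0.3] gap 21.1 q [-0.16, 0.25, 1.68, -0.03, 1.2, 0.16]
tool F [-0.3 -0.3  0.7] tool T [ 0.03  0.01 -0.04] tilt [ 0.006 -0.033 -0.999]
t 11.18 p [0.5236, 0.0136, 0.1328] F [0.4, 0.4, -1.4] gap 20.8 q [-0.16, 0.25, 1.68, -0.03, 1.2, 0.16]
tool F [1.4 0.6 0.3] tool T [-0.01  0.14 -0.05] tilt [ 0.006 -0.033 -0.999]
```

View pics/w12z.png

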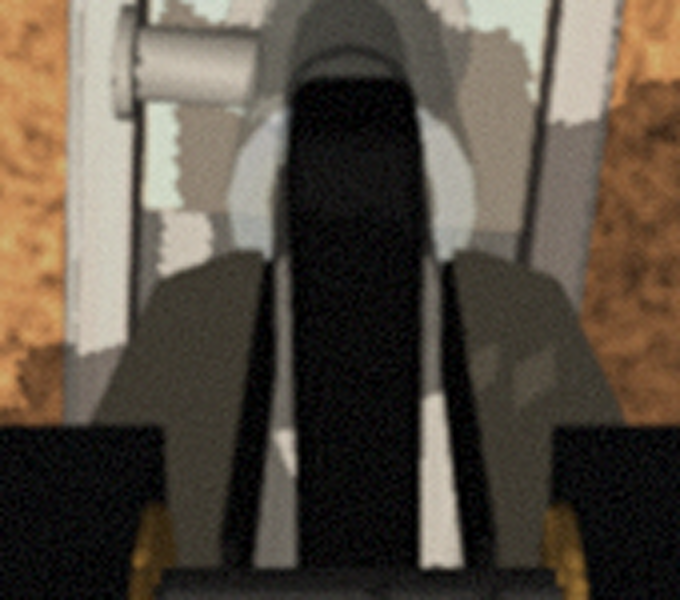

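Request:
send_rows --steps '[[[0, 0, 0, 0, -0.65], [0, 0, 0, 0, -0.68], [0, 0, 0, 0, -0.68]]]'

```text
clock: 11.43
ee_pos: [0.5236, 0.0137, 0.133]
tool_rot: [0.215, 1.546, -0.264]
ft_force: [1.0, -0.1, -1.4]
finger_gap: 0.167
```

Run:
```python
from h import *
tf()
f=manip.grab_frame('wrist')
im=f['image'][180:330,230:400,::-1];cv2.imwrite('pics/w13z.png',cv2.resize(im,None,fx=4,fy=4,interpolation=2))
tf()
```

```text
t 11.43 p [0.5236, 0.0137, 0.133] F [1.0, -0.1, -1.4] gap 15.5 q [-0.16, 0.25, 1.68, -0.03, 1.2, 0.16]
tool F [1.4 0.3 1. ] tool T [-0.01  0.14 -0.04] tilt [ 0.006 -0.033 -0.999]
t 11.48 p [0.5236, 0.0137, 0.133] F [0.2, 0.3, -0.4] gap 15.6 q [-0.16, 0.25, 1.68, -0.03, 1.2, 0.16]
tool F [0.4 0.4 0.1] tool T [ 0.01  0.13 -0.11] tilt [ 0.006 -0.033 -0.999]
```

View pics/w13z.png

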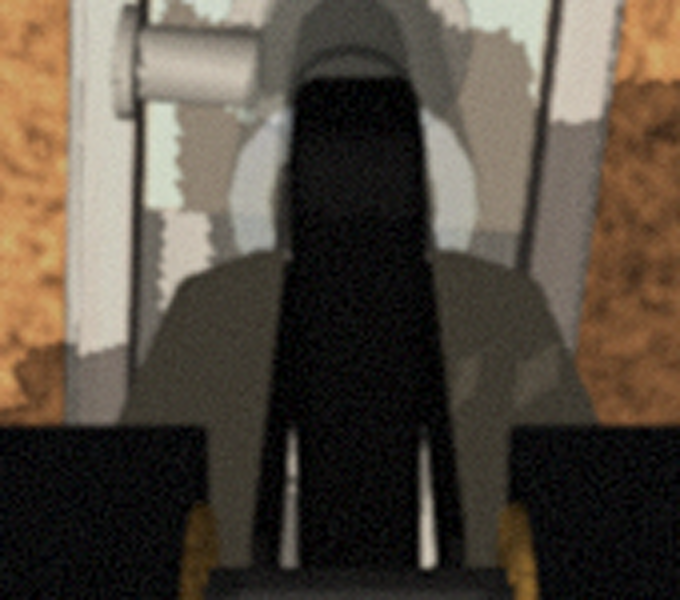

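Request:
send_rows --steps '[[[0, 0, 0, 0, -0.85], [0, 0, 0, 0, -1]]]'

```text
clock: 11.65
ee_pos: [0.5236, 0.0137, 0.133]
tool_rot: [0.215, 1.546, -0.264]
ft_force: [0.0, -0.2, -1.9]
finger_gap: 0.169
```

Run:
```python
from h import *
tf()
```

```text
t 11.65 p [0.5236, 0.0137, 0.133] F [0.0, -0.2, -1.9] gap 15.8 q [-0.16, 0.25, 1.68, -0.03, 1.2, 0.16]
tool F [ 1.9 -0.1  0.1] tool T [ 0.03  0.14 -0.11] tilt [ 0.006 -0.033 -0.999]
```

Request:
send_rows --steps '[[[-0.15, 0, 0, 0, -1], [-0.2, -0.01, 0, 0, -1]]]'

```text
clock: 11.82
ee_pos: [0.5224, 0.0138, 0.1407]
tool_rot: [0.215, 1.549, -0.265]
ft_force: [0.7, -1.0, -4.3]
finger_gap: 0.166
```

Run:
```python
from h import *
tf()
rows([.5236,.0137,.178],-.306,3,sp=0.01,claw=-1)
```

```text
t 11.82 p [0.5224, 0.0138, 0.1407] F [0.7, -1.0, -4.3] gap 15.5 q [-0.16, 0.24, 1.67, -0.03, 1.22, 0.15]
tool F [ 4.3 -0.6  1. ] tool T [ 0.01 -0.32 -0.04] tilt [ 0.003 -0.032 -0.999]
t 11.82 p [0.5224, 0.0138, 0.1407] F [0.7, -1.0, -4.3] gap 15.5 q [-0.16, 0.24, 1.67, -0.03, 1.22, 0.15]
[[-0.4,-0.01,0.02,-0.0,-1.0],[-0.4,-0.01,0.02,0.0,-1.0],[-0.4,-0.01,0.02,0.0,-1.0]] end [0.524 0.014 0.171] left [-0.29 -0.01  0.01]
```

Request:
send_rows --steps '[[[-0.25, -0.01, 0.05, 0, -1], [-0.25, -0.01, 0.02, 0, -1], [-0.25, -0.01, 0.02, 0, -1]]]'

```text
clock: 12.07
ee_pos: [0.5237, 0.0131, 0.1605]
tool_rot: [0.215, 1.551, -0.264]
ft_force: [0.6, 0.5, -2.8]
finger_gap: 0.172
```

Run:
```python
from h import *
tf()
rows([.5236,.0137,.178],-.306,3,sp=0.007,claw=-1)
```

```text
t 12.07 p [0.5237, 0.0131, 0.1605] F [0.6, 0.5, -2.8] gap 16.0 q [-0.16, 0.23, 1.64, -0.03, 1.27, 0.15]
tool F [2.8 0.7 0.4] tool T [ 0.    0.08 -0.07] tilt [ 0.001 -0.032 -0.999]
t 12.07 p [0.5237, 0.0131, 0.1605] F [0.6, 0.5, -2.8] gap 16.0 q [-0.16, 0.23, 1.64, -0.03, 1.27, 0.15]
[[-0.28,-0.0,-0.0,-0.0,-1.0],[-0.28,-0.0,-0.0,0.0,-1.0],[-0.14,-0.0,-0.0,0.0,-1.0]] end [0.524 0.014 0.178] left [ 0. -0. -0.]
```

Request:
send_rows --steps '[[[-0.25, 0, 0.02, 0, -1], [-0.2, 0, 0.02, 0, -1], [-0.12, 0, 0, 0, -1]]]'

```text
clock: 12.32
ee_pos: [0.5245, 0.0135, 0.1774]
tool_rot: [0.216, 1.551, -0.264]
ft_force: [-0.4, -0.4, -3.5]
finger_gap: 0.17
```

Run:
```python
from h import *
tf()
f=manip.grab_frame('side');im=f['image'][120:230,240:360,::-1];cv2.imwrite('pics/s14z.png',cv2.resize(im,None,fx=5,fy=5,interpolation=2))
for l in ['grip','rim','mark']:
    r=manip.place_of(f,l); print(l,[(round(d['p'],2),np.round(d['location'],4).tolist()) for d in r[:2]])
tf()
```

```text
t 12.32 p [0.5245, 0.0135, 0.1774] F [-0.4, -0.4, -3.5] gap 15.8 q [-0.16, 0.22, 1.61, -0.03, 1.31, 0.15]
tool F [ 3.5 -0.4 -0.3] tool T [ 0.07  0.27 -0.07] tilt [ 0.001 -0.031 -1.   ]
grip [(0.88, [0.5252, 0.0173, 0.2152])]
rim [(0.58, [0.5224, 0.0112, 0.1256])]
mark [(0.58, [0.519, 0.0152, 0.1319]), (0.43, [0.4082, 0.0685, -0.0024])]
t 12.52 p [0.5245, 0.0134, 0.1766] F [-0.9, 0.2, -2.0] gap 15.9 q [-0.16, 0.22, 1.61, -0.03, 1.31, 0.15]
tool F [ 2.   0.  -0.9] tool T [-0.02  0.25 -0.04] tilt [ 0.001 -0.032 -0.999]
```

View pics/s14z.png

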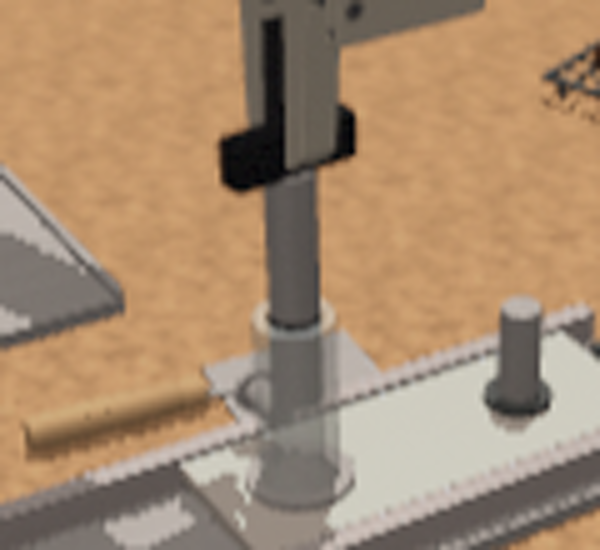

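Request:
send_rows --steps '[[[-0.05, 0, -0.02, 0, -1], [0, 0, 0, 0, -1], [0, 0, 0, 0, -1]]]'

```text
clock: 12.77
ee_pos: [0.5241, 0.0135, 0.1772]
tool_rot: [0.215, 1.551, -0.265]
ft_force: [0.6, 0.0, -3.9]
finger_gap: 0.168
```

Run:
```python
from h import *
tf()
f=manip.grab_frame('side');im=f['image'][120:230,240:360,::-1];cv2.imwrite('pics/s15z.png',cv2.resize(im,None,fx=5,fy=5,interpolation=2))
for l in ['grip','rim','mark','post','tub','scale','spatula']:
    r=manip.place_of(f,l); print(l,[(round(d['p'],2),np.round(d['location'],4).tolist()) for d in r[:1]])
tf()
```

```text
t 12.77 p [0.5241, 0.0135, 0.1772] F [0.6, 0.0, -3.9] gap 15.6 q [-0.16, 0.22, 1.61, -0.03, 1.31, 0.15]
tool F [3.9 0.3 0.5] tool T [ 0.02  0.06 -0.07] tilt [ 0.001 -0.032 -0.999]
grip [(0.84, [0.524, 0.0166, 0.214])]
rim [(0.64, [0.5202, 0.0135, 0.1266])]
mark [(0.92, [0.5213, 0.015, 0.1288])]
post [(0.84, [0.57, 0.1325, 0.0652])]
tub [(0.63, [0.6154, -0.2126, -0.003])]
scale [(0.72, [0.7333, 0.0384, 0.0048])]
spatula [(0.62, [0.4092, 0.0722, -0.0026])]
t 13.17 p [0.5241, 0.0135, 0.1774] F [-0.0, 0.5, -2.5] gap 15.8 q [-0.16, 0.22, 1.61, -0.03, 1.31, 0.15]
tool F [ 2.5  0.6 -0.2] tool T [-0.04  0.1  -0.07] tilt [ 0.001 -0.032 -0.999]
```

View pics/s15z.png

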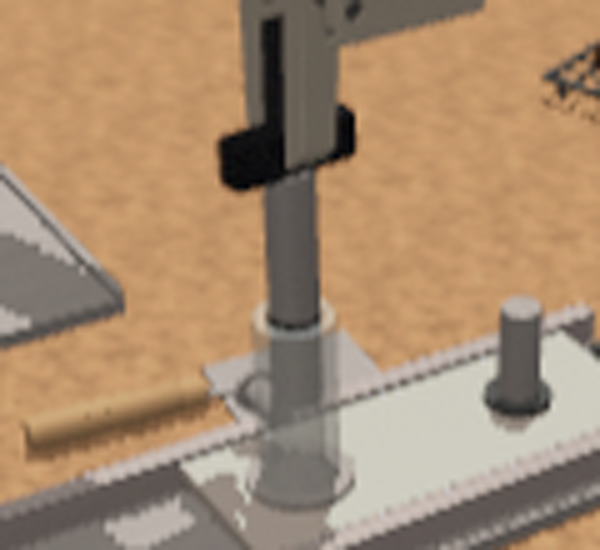

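```bash
python3 -c "
from bench import manip
print(manip.hand_in())"
```

```text
the job is handed in; nothing more can be done
None
```

The cradle is out against its stop, and the gripper is holding the plunger with the dark ring level with the barrel's rim. I handed it in at about 13.2 s on the robot's clock; it gave no verdict.

**What I did**
- **Cradle:** I gripped the post and pulled it out about 179 mm. It was hard against the stop, at about 22 N.
- **Plunger:** I took the cross-bar across its 16 mm and raised it straight up by 44.4 mm of the nominal 45 mm.

**Last checks**
- **Ring height:** the side picture put the ring at 0.129 m and the rim at 0.127 m, so they agree to about 2 mm.
- **Forces:** sideways force was 0.6 N or less, and the downward force of about 2.5–4 N is roughly the plunger's weight. The bar was still firmly gripped, with the jaws reading 15.8 mm.
- **Other things:** the network places the scale, tub and spatula within a few mm of where they started.

**What disagreed**
- **Finger length:** the fingertips showed about 29 mm above the reported tool point in both the side and wrist pictures. My first close on the bar therefore shut above it without touching. I reopened, went lower and gripped it properly.
- **Gripper tilt:** pulling against the stop left the gripper tilted about 0.03 rad along the stand. The plunger looks upright in the last picture, but I did not measure its tilt.

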